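Serve the baking dish through the pass-through window

ROBOT

A 6-joint arm with a two-finger parallel gripper is mounted at the origin on the work surface. World frame = base frame: x ahead of the robot, y to its left, z up, the work surface at z = 0. Lengths are in m, angles in rad, forces in N, time in s.
With the tool pointing down it reaches from about 0.35 to 0.95 m from the base axis. Payload 17.4 kg.
Tool frame: the origin (TCP) lies at the very end of the fingers, on their centre line; the grasp point (between the pads) lies 19 mm behind it (bot.tcp_to_grasp is the z of the grasp point in the tool frame, in m); z points along the fingers, y is the line along which they close (so a half turn about z gives the same grasp; the last joint's range is limited). The gripper opens to 93 mm and grips with 3 to 60 N. Pads are 15 mm wide; open, the fingers measure 128 mm over their backs; the gripper's body (75 mm by 188 mm) begins 65 mm behind the grasp point.
Start: joints at [-1.348, 0.116, 1.442, -0, 1.584, -0.038], TCP at [0.174, -0.652, 0.219] pointing down, gripper open.
Joint ranges: [-2.83, 2.83], [-0.83, 2.19], [0.07, 2.5], [-1.14, 4.28], [0.01, 3], [-2.97, 2.97]. Speed limits (rad/s): [1.89, 1.89, 2.22, 3.14, 3.14, 3.14].

INTERFACE

Orientations are given as a unit quaternion [x, y, z, w].
In Python, from rig import telemetry, grab_frame, get_calibration, bot gives the robot as it stands.
- The arm moves only by the shell command python3 -m crank 'ROWS' [FORCE]. ROWS is JSON, a list of rows, each a list of 7 numbers: the shift along the tool's x, y, z as a fraction of full scale, then the turn, a rotation vector about the tool's x, y, z as a fraction of full scale, then the finger opening in mm, from 0 to 93. In form: [[dx, dy, dz, rx, ry, rz, fingers], ...]. A call has 1 to 5 rows; each row shifts and turns the commanded pose from where the row before left it, along the tool's axes as they then stand; what a row does not reach is not made up. Full scale, the value 1, is 300 mm for a shift and pi/2 rad for a turn. A row lasts 1/12 s, in which the tool goes at most 41.7 mm and 7.16 degrees, less where a joint would pass 70% of its speed; a pose out of reach is approached as far as the arm can. A call with a number of a shift or a turn outside -1 to 1 is refused whole. A call with a gripper value outside its range is refused whole. The fingers move at their own pace and stop on an object; FORCE is the grip in N (left out, the last holds). Time passes only in rows, so rows that do not move let the fingers close. It gives the time, the measured TCP pose, the force, the opening and the grip force at its end, in the units of the state.
- telemetry.observe(): the state, without advancing time (a new reading comes with each control period).
- grab_frame(name): name is "side" or "top" or "wrist"; returns the picture (400x640x3 uint8, red, green, blue); there is no depth.
- get_calibration(name): a dict with "mtx" (3x3 intrinsics, pixels), "world_to_cam" (4x4, takes a point from world to camera coordinates); the wrist camera has in their place "tool_from_camera" (4x4, takes a point from camera to tool coordinates, whose origin is the TCP and whose axes are the flange's). Camera axes: x right, y down, z forward; pixel columns grow to the right and rows downward; lengths in m; the calibration is good to about 2 mm. A picture is of the moment at which its call begins: read the wrist's pose just before it. get_calibration takes no time and is no camera call.
- bot.hand_in(): hands the job in; it is judged then, once.
The state is a dict: "t": time; "joint_pos": joint angles; "qd": joint speeds; "tau": joint torques, N m; "position": TCP position; "orientation": TCP orientation; "contact_force": force on the tool from outside, world axes, zero at the start; "moment": the same for the moment, N m; "finger_gap": opening from 0.0 (shut) to 1.0 (fully open); "grip_force": force on a finger pad.
Only numpy, scipy, OpenCV 4.12 (cv2) and the standard library are available. Lean on these libraries where they do the work, as an engineer would, in place of code of your own. Each camera call takes 0.05 s, during which the arm holds its last target. There are 200 camera calls.

TASK

Raise the sash of the kitchen's pass-through window by its bar, slide the red baking dish along the counter, without lifting it, through the opening until it stands squarely in the middle of the black warming plate on the serving side, then let the sash gently down until it is shut. Leave the bowl, the bottle and the two mills where they stand.

Things in the scene. Friction and masses are not known exactly. Their poses are not given: they have to be found in the camera images.
- dish: red rectangular baking dish, flat silver lid fixed on inside the rim: 110 mm (its x) by 170 mm (y), 46 mm high, 0.4-0.8 kg. Long sides flat and upright, at x = -55 and +55 mm, up to 38 mm. Lugs stand 19 mm out of its y ends, 27-35 mm up. Origin: centre of underside, z up. Starts on the kitchen side in front of the plate, -x side to the robot, turned up to 15 degrees. Slides, does not roll.
- warming_plate: black glass warming plate with steel edge, 200 mm (x) by 260 mm (y), flush in the counter on the serving side just beyond the window: the dish slides on to it freely. Origin: its centre, on the surface; x points away from the robot, square to the window.
- window: dark steel window frame, fixed, across the counter. Origin: on the counter, middle of the opening, mid-thickness of the sash; x points to the serving side, along the robot's x. Opening 620 mm wide (y -310 to 310) between jambs 510 mm high, x -14 to 24 mm. A fixed upper pane starts 228 mm up at x = 12 mm; glass panes close the sides. The counter runs through level, no sill.
- sash (a joint): height of the sash in m: 0 shut, 0.25 top stop; starts 0 to 0.03. Glazed dark steel panel 20 mm thick (window x -10 to 10 mm), 244 mm high, solid bottom rail 115 mm deep; its lower edge is 2 mm plus this value above the counter. Balanced: stays where it is left, takes 5 to 8 N either way.
- sash_handle (a point): middle of the steel pull bar on the robot's side of the sash, moving with it: round bar 12 mm thick, along y, 170 mm between its end posts, its centre 45 mm from the bottom rail's face (39 mm gap behind), 95 mm above the counter when the sash is shut.
- mixing_bowl: green mixing bowl, 166 mm across the rim, 85 mm high, with a small pouring lip; kitchen side; to be left alone. Origin: centre of its underside.
- bottle: blue drinking bottle, 68 mm across, 193 mm high; kitchen side; to be left alone. Origin: centre of its underside.
- pepper_mill: dark wooden pepper mill, 52 mm across, 118 mm high; serving side, beside the warming plate; to be left alone. Origin: centre of its underside.
- salt_mill: light wooden salt mill, 52 mm across, 118 mm high; serving side, beside the warming plate; to be left alone. Origin: centre of its underside.
Not all that is in view belongs to the job. Leave any green or turquoise look-alike of the dish alone.

How it is judged:
On the way, in this order (a step that is already met when the one before it is completed fails the run):
1. the sash is raised (more than 100 mm) (value of joint sash above 0.1 m), for 0.2 s.
2. the dish stands squarely in the middle of the warming plate (x of dish in the frame of warming_plate between -0.025 and 0.025 m and y of dish in the frame of warming_plate between -0.03 and 0.03 m and angle between the x axis of dish and the x axis of warming_plate, either way round below 0.2 rad and angle between dish's own z axis and vertical below 0.05 rad), for 0.2 s.
At the end, for the whole second after the job is handed in: The dish rests flat on the warming plate, its centre within 25 mm of the plate's centre in x and 30 mm in y and square to it within 0.2 rad (11 degrees), and the sash is shut (less than 12 mm up), both at rest (all of step 2 and value of joint sash below 0.012 m and linear speed of dish below 0.02 m/s and velocity of joint sash above -0.02 m/s); the robot touches nothing.
It fails at once if the dish is lifted more than 25 mm off the counter (height (world z) of dish above 0.025 m).
It fails at once if the dish is tipped more than 0.3 rad (angle between dish's own z axis and vertical above 0.3 rad).
It fails at once if the sash is slammed down (faster than 0.6 m/s) (velocity of joint sash below -0.6 m/s).
It fails at once if the mixing bowl, the bottle or a mill is moved more than 30 mm (distance of any of mixing_bowl, bottle, pepper_mill, salt_mill from where it was at the start of the episode above 0.03 m).
It also fails if it takes over 72 s, if anything falls off the work surface, if the arm or the gripper's body presses on something with over 40 N, if the wrist force passes 120 N, or if a joint passes its speed limit or range.

## Working session

There is one attempt and no reset: what is moved stays moved. The work goes in short steps, Python scripts to look and compute and a shell command to move; the robot and the scene stay as the last step left them, time stands still between calls to the robot, and variables do not carry over. Pictures are saved under pics/ and viewed, at most 13 in all, crops included, and the job is handed in when it is done.

```bash
ls; mkdir -p pics; python3 - <<'E'
from rig import telemetry, grab_frame, get_calibration, bot
import cv2,numpy as np
s=telemetry.observe(); print(s['t'],s['position'],s['orientation'],s['finger_gap'])
for n in ('top','side'):
    f=grab_frame(n); cv2.imwrite(f'pics/{n}0.png',f[:,:,::-1]); c=get_calibration(n); print(n,np.round(c['mtx'],1).tolist(),np.round(c['world_to_cam'],3).tolist())
print(get_calibration('wrist'))
E
```

```text
pics
0.0 [ 0.17400322 -0.65198381  0.21788488] [ 9.91509298e-01  1.30034508e-01 -6.87343840e-05 -5.78061704e-04] 1.0007189572045418
top [[509.5, 0.0, 324.1], [0.0, 509.5, 201.4], [0.0, 0.0, 1.0]] [[-0.029, -1.0, -0.001, -0.001], [-0.995, 0.029, -0.099, 0.494], [0.099, -0.001, -0.995, 1.303], [0.0, 0.0, 0.0, 1.0]]
side [[418.3, 0.0, 318.7], [0.0, 418.3, 199.5], [0.0, 0.0, 1.0]] [[-0.915, 0.402, -0.006, 0.433], [0.384, 0.869, -0.312, -0.166], [-0.12, -0.288, -0.95, 1.448], [0.0, 0.0, 0.0, 1.0]]
{'mtx': array([[358.51023466,   0.        , 326.11554202],
       [  0.        , 358.51023466, 198.992505  ],
       [  0.        ,   0.        ,   1.        ]]), 'tool_from_camera': array([[ 7.81244036e-04, -9.60638668e-01, -2.77799818e-01,
         7.83335205e-02],
       [ 9.99998948e-01,  4.11019346e-04,  1.39093733e-03,
        -4.48898494e-04],
       [-1.22200708e-03, -2.77800613e-01,  9.60637979e-01,
        -1.65333873e-01],
       [ 0.00000000e+00,  0.00000000e+00,  0.00000000e+00,
         1.00000000e+00]])}
```

View pics/top0.png

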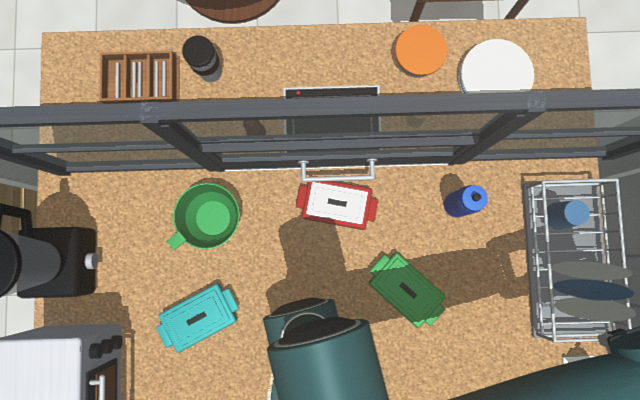

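View pics/side0.png

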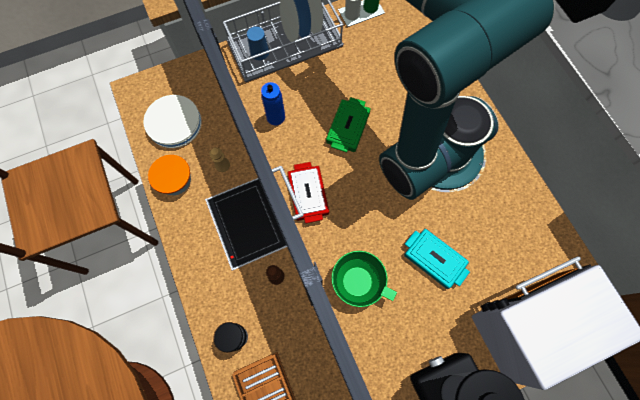

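The top view shows the red dish at about (337,203), with the bar at (338,172) just above it. The side view shows the plate with corners near (207,200), (262,180), (287,245) and (234,268), and the mills at (275,273) and (217,158).

```bash
cat > h.py <<'E'
from rig import telemetry, grab_frame, get_calibration, bot
import cv2,numpy as np
def ray(n,px):
    c=get_calibration(n);T=np.linalg.inv(c['world_to_cam'])
    d=np.linalg.inv(c['mtx'])@[px[0],px[1],1]; return T[:3,3],T[:3,:3]@d
def plane(n,px,z):
    o,d=ray(n,px); return np.round(o+d*(z-o[2])/d[2],4)
def proj(n,p):
    c=get_calibration(n);q=c['mtx']@(c['world_to_cam']@np.r_[p,1])[:3]; return np.round(q[:2]/q[2],1)
def tri(a,b):
    (o1,d1),(o2,d2)=ray('top',a),ray('side',b)
    s=np.linalg.lstsq(np.c_[d1,-d2],o2-o1,rcond=None)[0]
    p,q=o1+d1*s[0],o2+d2*s[1]; return np.round((p+q)/2,4),np.linalg.norm(p-q)
def dish(n,f):
    "red body+white lid blob -> min-area rectangle of lid, cast at z=0.044"
    hsv=cv2.cvtColor(f,cv2.COLOR_RGB2HSV)
    m=(((hsv[...,0]<8)|(hsv[...,0]>172))&(hsv[...,1]>150)&(hsv[...,2]>70)).astype('uint8')
    k,l,s,_=cv2.connectedComponentsWithStats(cv2.morphologyEx(m,cv2.MORPH_CLOSE,np.ones((3,3))))
    i=1+np.argmax(s[1:,4]); return (l==i).astype('uint8'),s[i]
E
python3 - <<'E'
from h import *
print([a for a in dir(bot) if a[0]!='_'])
for n in('top','side'):
    f=cv2.imread(f'pics/{n}0.png')[:,:,::-1].copy()
    m,s=dish(n,f); print(n,s)
    cs=max(cv2.findContours(m,cv2.RETR_EXTERNAL,cv2.CHAIN_APPROX_NONE)[0],key=cv2.contourArea)
    hsv=cv2.cvtColor(f,cv2.COLOR_RGB2HSV)
    h=cv2.convexHull(cs); hm=cv2.fillConvexPoly(np.zeros_like(m),h,1)
    w=(hm&(hsv[...,1]<60)&(hsv[...,2]>120)).astype('uint8')
    r=cv2.minAreaRect(cv2.findNonZero(w)); print(r); B=np.array([plane(n,p,.045) for p in cv2.boxPoints(r)]); print(B,B.mean(0))
    # silver bar
x0,y0,w_,h_=260,140,160,100
t=cv2.imread('pics/top0.png')[140:240,260:420]; s=cv2.imread('pics/side0.png')[150:285,190:350]
cv2.imwrite('pics/c.png',np.hstack([cv2.resize(t,(400,250)),np.zeros((250,5,3),'uint8'),cv2.resize(s,(296,250))]) if 0 else cv2.resize(t,None,fx=5,fy=5,interpolation=2))
cv2.imwrite('pics/d.png',cv2.resize(s,None,fx=4,fy=4,interpolation=2))
E
```

```text
['PlanningError', 'hand_in', 'tcp_to_grasp']
top [321 182  57  47 503]
((341.3999938964844, 203.3000030517578), (47.40464782714844, 33.36214065551758), 10.304845809936523)
[[ 0.4564  0.0086  0.045 ]
 [ 0.5407 -0.0091  0.045 ]
 [ 0.5152 -0.1283  0.045 ]
 [ 0.4313 -0.1099  0.045 ]] [ 0.4859   -0.059675  0.045   ]
side [288 162  42  61 523]
((306.58197021484375, 191.59835815429688), (43.46021270751953, 29.259775161743164), 76.75948333740234)
[[ 0.5304 -0.1251  0.045 ]
 [ 0.4351 -0.109   0.045 ]
 [ 0.4645  0.0379  0.045 ]
 [ 0.5565  0.0216  0.045 ]] [ 0.496625 -0.04365   0.045   ]
```

View pics/c.png

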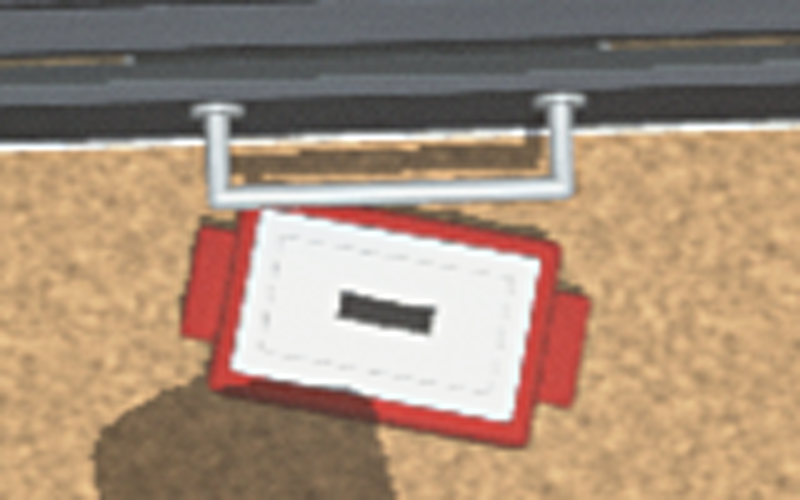

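View pics/d.png

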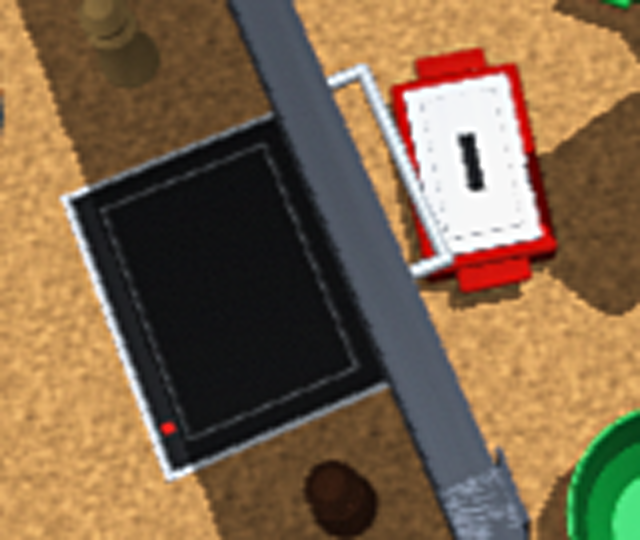

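```bash
python3 - <<'E'
from h import *
T=lambda u,v:(u/5+260-.4,v/5+140-.4); S=lambda u,v:(u/4+190-.4,v/4+150-.4)
print('bar L',tri(T(218,198),S(447,258)),'R',tri(T(570,187),S(365,72)))
L=[plane('top',T(*p),.045) for p in [(260,210),(540,260),(513,422),(232,372)]]
print('lid',L,np.mean(L,0)); e=L[1]-L[0]; print('yaw deg of y-axis',np.degrees(np.arctan2(e[0],-e[1])),np.linalg.norm(e),np.linalg.norm(L[3]-L[0]))
print('tri slot',tri(T(386,312),S(472,163)), plane('side',S(472,163),.046),plane('top',T(386,312),.046))
a,b=plane('side',S(68,197),0),plane('side',S(172,475),0)
print('plate far',a,b,np.linalg.norm(a-b), 'near-side pts',plane('side',S(272,118),0),plane('side',S(385,384),0))
for p in [(108,40),(330,515)]: print('mill', plane('side',S(*p),.06))
print('post feet',tri(T(562,100),S(330,84)),tri(T(216,110),S(412,272)))
print('bottle',plane('top',(466,200),.19),'bowl',plane('top',(208,215),.085))
E
```

```text
bar L (array([0.5449, 0.0344, 0.0915]), np.float64(0.0015631108757394878)) R (array([ 0.5453, -0.1407,  0.0792]), np.float64(0.0027186434642739355))
lid [array([0.5441, 0.0152, 0.045 ]), array([ 0.514, -0.128,  0.045]), array([ 0.4311, -0.1111,  0.045 ]), array([0.4609, 0.0317, 0.045 ])] [ 0.487525 -0.04805   0.045   ]
yaw deg of y-axis -11.870508595788397 0.1463292520311643 0.08482033954188116
tri slot (array([ 0.4908, -0.0485,  0.0341]), np.float64(0.0006610379583170151)) [ 0.4924 -0.0447  0.046 ] [ 0.4894 -0.048   0.046 ]
plate far [ 0.8084 -0.1692  0.    ] [0.8085 0.0846 0.    ] 0.2538000197005508 near-side pts [ 0.6267 -0.1661  0.    ] [0.626 0.085 0.   ]
mill [ 0.7259 -0.2601  0.06  ]
mill [0.7021 0.1744 0.06  ]
post feet (array([ 0.5802, -0.1325,  0.1098]), np.float64(0.012166353152281446)) (array([0.5799, 0.0369, 0.115 ]), np.float64(0.010672865016000215))
bottle [ 0.4713 -0.3387  0.19  ] bowl [0.4624 0.2734 0.085 ]
```

Measured positions:
- **Dish:** (0.488, -0.047), yaw about -12°.
- **Plate centre:** about (0.709, -0.042).
- **Bar:** x about 0.545, y centre about -0.053.
- **Sash plane:** x about 0.60.

The sizes agree with those given: plate edge 254 vs 260 mm, and a bar span of 175 vs 170 mm.

First I raise the tool, square the yaw, and swing over with the tool inside of the bottle.

```bash
cat >> h.py <<'E'
from scipy.spatial.transform import Rotation as R
def to(x,y,z,p):
    "rows (tool frame, fractions) to TCP x,y,z with fingers p deg below horizontal, tool y=-world y"
    s=telemetry.observe(); P=np.array(s['position']); Q=R.from_quat(s['orientation'])
    a=np.radians(p); zt=[np.cos(a),0,-np.sin(a)]; yt=[0,-1,0]; G=R.from_matrix(np.c_[np.cross(yt,zt),yt,zt])
    D=np.array([x,y,z])-P; r=(Q.inv()*G).as_rotvec()
    n=int(np.ceil(max(np.linalg.norm(D)/.036,np.linalg.norm(r)/np.radians(6.5))))
    q=Q
    print('from',np.round(P,4),'pitch',np.round(np.degrees(np.arcsin(-Q.as_matrix()[2,2])),1),'n',n,'F',np.round(s['contact_force'],1),'t',round(s['t'],2),'j',np.round(s['joint_pos'],2))
    for i in range(n):
        print(np.round(np.r_[q.inv().apply(D/n)/.3,r/n/(np.pi/2)],3).tolist()); q=q*R.from_rotvec(r/n)
E
python3 -m crank '[[0,0,-0.08,0,0,0.056,93],[0,0,-0.08,0,0,0.056,93],[0,0,-0.08,0,0,0.055,93]]'
for i in 1; do :; done
python3 -m crank '[[0.041,-0.1,0,0,0,0,93],[0.041,-0.1,0,0,0,0,93],[0.041,-0.1,0,0,0,0,93],[0.041,-0.1,0,0,0,0,93],[0.041,-0.1,0,0,0,0,93]]'
python3 -m crank '[[0.041,-0.1,0,0,0,0,93],[0.041,-0.1,0,0,0,0,93],[0.041,-0.1,0,0,0,0,93],[0.041,-0.1,0,0,0,0,93],[0.041,-0.1,0,0,0,0,93]]'
python3 -m crank '[[0.041,-0.1,0,0,0,0,93],[0.041,-0.1,0,0,0,0,93],[0.041,-0.1,0,0,0,0,93],[0.041,-0.1,0,0,0,0,93],[0.041,-0.1,0,0,0,0,93]]'
python3 -m crank '[[0.041,-0.1,0,0,0,0,93],[0.041,-0.1,0,0,0,0,93],[0.041,-0.1,0,0,0,0,93],[0.041,-0.1,0,0,0,0,93],[0,0,0,0,0,0,93]]'
python3 -c "
from h import *
to(.46,-.053,.2,45)"
```

```text
t: 0.35
position: [0.174, -0.6519, 0.2909]
orientation: [1.0, -0.003, -0.0, -0.001]
contact_force: [-0.1, 0.2, 1.2]
finger_gap: 1.0
grip_force: 0.0
t: 0.77
position: [0.236, -0.5008, 0.2902]
orientation: [1.0, -0.001, -0.0, -0.0]
contact_force: [0.2, -0.7, -0.0]
finger_gap: 0.999
grip_force: 0.0
t: 1.18
position: [0.2977, -0.3508, 0.2904]
orientation: [1.0, -0.001, -0.0, -0.0]
contact_force: [0.9, 0.1, -0.2]
finger_gap: 0.996
grip_force: 0.0
t: 1.6
position: [0.3593, -0.2009, 0.2905]
orientation: [1.0, -0.001, 0.0, 0.0]
contact_force: [0.2, 0.1, 0.2]
finger_gap: 0.999
grip_force: 0.0
t: 2.02
position: [0.4097, -0.0785, 0.2904]
orientation: [1.0, 0.001, 0.0, -0.001]
contact_force: [0.3, -0.4, -0.4]
finger_gap: 1.003
grip_force: 0.0
from [ 0.4097 -0.0785  0.2904] pitch 89.9 n 7 F [ 0.3 -0.4 -0.4] t 2.02 j [-0.25 -0.47  1.84  0.    1.77  1.32]
[0.024, -0.012, 0.043, -0.0, 0.071, 0.0]
[0.019, -0.012, 0.045, -0.0, 0.071, 0.0]
[0.014, -0.012, 0.047, -0.0, 0.071, 0.0]
[0.008, -0.012, 0.049, -0.0, 0.071, 0.0]
[0.003, -0.012, 0.049, -0.0, 0.071, 0.0]
[-0.003, -0.012, 0.049, -0.0, 0.071, 0.0]
[-0.008, -0.012, 0.049, -0.0, 0.071, 0.0]
```

```bash

python3 -m crank '[[0.024,-0.012,0.043,0,0.071,0,70],[0.019,-0.012,0.045,0,0.071,0,70],[0.014,-0.012,0.047,0,0.071,0,70],[0.008,-0.012,0.049,0,0.071,0,70],[0.003,-0.012,0.049,0,0.071,0,70]]'
python3 -m crank '[[-0.003,-0.012,0.049,0,0.071,0,70],[-0.008,-0.012,0.049,0,0.071,0,70],[0,0,0,0,0,0,70],[0,0,0,0,0,0,70]]'
python3 -c "
from h import *
to(.50,-.053,.075,45)
cv2.imwrite('pics/w1.png',grab_frame('side')[:,:,::-1])
c=get_calibration('wrist');f=grab_frame('wrist');cv2.imwrite('pics/w.png',f[:,:,::-1])"
```

```text
t: 2.43
position: [0.4448, -0.0648, 0.2261]
orientation: [0.961, -0.001, 0.278, 0.001]
contact_force: [0.3, 0.7, -0.1]
finger_gap: 0.759
grip_force: 0.0
t: 2.77
position: [0.4872, -0.0644, 0.198]
orientation: [0.929, 0.0, 0.37, -0.003]
contact_force: [-0.2, 0.3, 0.7]
finger_gap: 0.751
grip_force: 0.0
from [ 0.4872 -0.0644  0.198 ] pitch 46.6 n 4 F [-0.2  0.3  0.7] t 2.77 j [-0.32 -0.83  2.32  0.28  0.94  1.17]
[-0.063, -0.009, 0.082, -0.001, 0.004, -0.0]
[-0.063, -0.009, 0.081, -0.001, 0.004, -0.0]
[-0.064, -0.009, 0.081, -0.001, 0.004, -0.0]
[-0.064, -0.009, 0.08, -0.001, 0.004, -0.0]
```

View pics/w.png

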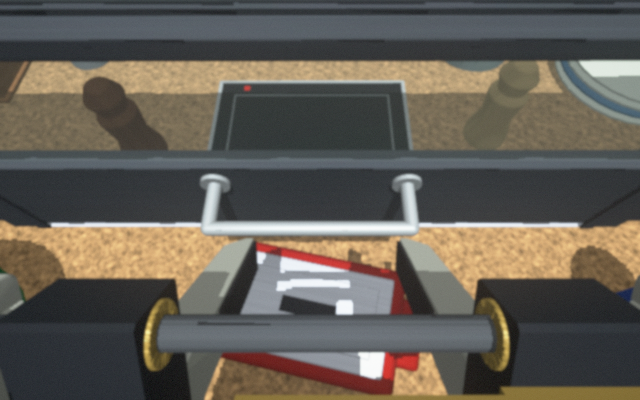

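The wrist view shows the bar at row 228, columns 207 to 412, and the plate's far corners at (221,83) and (405,83). J2 is at its limit here, so I'll approach steeper. First I cross-check the bar and plate from this view.

```bash
cat >> h.py <<'E'
def wray(px,s=None):
    s=s or telemetry.observe();c=get_calibration('wrist');M=np.eye(4);M[:3,:3]=R.from_quat(s['orientation']).as_matrix();M[:3,3]=s['position'];M=M@c['tool_from_camera']
    return M[:3,3],M[:3,:3]@np.linalg.inv(c['mtx'])@[px[0],px[1],1]
def wplane(px,ax,v):
    o,d=wray(px); return np.round(o+d*(v-o[ax])/d[ax],4)
E
python3 -c "
from h import *
print('bar',wplane((209,228),0,.545),wplane((410,226),0,.545))
print('plate far',wplane((221,83),2,0),wplane((405,83),2,0))
print(wplane((215,182),0,.588),wplane((407,181),0,.588))
to(.505,-.053,.10,58)"
```

```text
bar [0.545  0.0328 0.102 ] [ 0.545  -0.1314  0.1069]
plate far [0.8104 0.0866 0.    ] [ 0.8105 -0.174   0.    ]
[0.588  0.0338 0.1033] [ 0.588  -0.1336  0.1054]
from [ 0.488  -0.0644  0.2013] pitch 46.4 n 3 F [0.  0.9 0.7] t 2.87 j [-0.32 -0.83  2.31  0.28  0.94  1.17]
[-0.064, -0.012, 0.095, -0.001, -0.043, -0.0]
[-0.057, -0.012, 0.099, -0.001, -0.043, -0.0]
[-0.051, -0.013, 0.102, -0.001, -0.043, -0.0]
```

```bash

python3 -m crank '[[-0.064,-0.012,0.095,0,-0.043,0,70],[-0.057,-0.012,0.099,0,-0.043,0,70],[-0.051,-0.013,0.102,0,-0.043,0,70],[0,0,0,0,0,0,70],[0,0,0,0,0,0,70]]'
python3 -c "
from h import *
to(.508,-.05,.07,58)"
```

```text
t: 3.28
position: [0.5059, -0.0524, 0.0982]
orientation: [0.961, 0.001, 0.275, -0.003]
contact_force: [0.4, 0.3, -0.1]
finger_gap: 0.754
grip_force: 0.0
from [ 0.5059 -0.0524  0.0982] pitch 58.0 n 1 F [ 0.4  0.3 -0.1] t 3.28 j [-0.23 -0.59  2.29  0.16  0.89  1.27]
[-0.044, -0.008, 0.083, -0.004, 0.001, 0.0]
```

```bash

python3 -m crank '[[-0.022,0,0.045,0,0,0,70],[-0.022,0,0.045,0,0,0,70],[0,0,0,0,0,0,70],[0,0,0,0,0,0,70]]'
python3 -c "
from h import *
to(.558,-.05,.066,45)"
```

```text
t: 3.62
position: [0.5092, -0.0529, 0.0705]
orientation: [0.961, 0.0, 0.278, -0.002]
contact_force: [0.7, 0.6, -0.5]
finger_gap: 0.752
grip_force: 0.0
from [ 0.5092 -0.0529  0.0705] pitch 57.7 n 2 F [ 0.7  0.6 -0.5] t 3.62 j [-0.23 -0.55  2.32  0.17  0.83  1.26]
[0.065, -0.005, 0.05, -0.001, 0.071, -0.0]
[0.059, -0.005, 0.057, -0.001, 0.071, -0.0]
```

```bash

python3 -m crank '[[0.065,0,0.05,0,0.071,0,70],[0.059,0,0.057,0,0.071,0,70],[0,0,0,0,0,0,70],[0,0,0,0,0,0,70]]'
python3 -m crank '[[0.02,0,-0.02,0,0,0,70],[0.02,0,-0.02,0,0,0,70],[0.03,0,-0.03,0,0,0,70],[0.03,0,-0.03,0,0,0,70],[0,0,0,0,0,0,70]]'
python3 -c "
from h import *
to(.558,-.05,.3,45)"
```

```text
t: 3.95
position: [0.5571, -0.0524, 0.0633]
orientation: [0.924, 0.0, 0.381, -0.003]
contact_force: [-12.3, 0.1, -4.2]
finger_gap: 0.749
grip_force: 6.4
t: 4.37
position: [0.5586, -0.0528, 0.1107]
orientation: [0.923, 0.001, 0.384, -0.002]
contact_force: [-10.2, 1.6, -0.7]
finger_gap: 0.754
grip_force: 4.4
from [ 0.5586 -0.0528  0.1107] pitch 44.9 n 6 F [-10.2   1.6  -0.7] t 4.37 j [-0.23 -0.56  2.33  0.29  0.62  1.17]
[0.074, -0.002, -0.074, -0.0, -0.0, -0.0]
[0.074, -0.002, -0.074, -0.0, -0.0, -0.0]
[0.074, -0.002, -0.074, -0.0, -0.0, -0.0]
[0.074, -0.002, -0.075, -0.0, -0.0, -0.0]
[0.074, -0.002, -0.075, -0.0, -0.0, -0.0]
[0.074, -0.002, -0.075, -0.0, -0.0, -0.0]
```

```bash
python3 -c "
from h import *
a=grab_frame('top')[100:260,200:460];b=grab_frame('wrist')
a=cv2.resize(a,(650,400));b=b
cv2.imwrite('pics/e.png',np.hstack([cv2.resize(a,(400,246)),cv2.resize(b,(394,246))])[:,:,::-1])"
```

```text
(no output)
```

View pics/e.png

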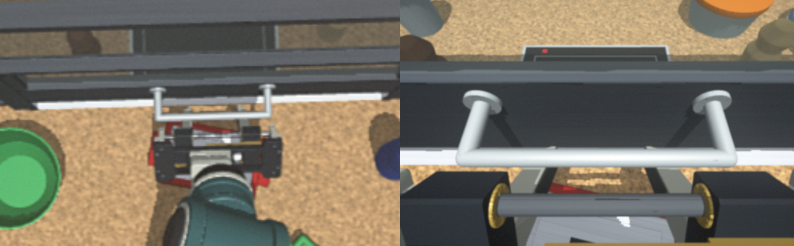

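The wrist picture shows both fingers under the bar (crop row 157). The -x force suggests the fingertips touch the rail face, so the bar may be about 10 mm nearer than I took it. I'll back off a little and then lift.

```bash

python3 -m crank '[[-0.02,0,-0.02,0,0,0,70],[0,0,0,0,0,0,70],[0,0,0,0,0,0,70]]'
python3 -m crank '[[0.03,0,-0.03,0,0,0,70],[0.04,0,-0.04,0,0,0,70],[0.04,0,-0.04,0,0,0,70],[0,0,0,0,0,0,70]]'
python3 -c "
from h import *
f=grab_frame('wrist');cv2.imwrite('pics/f.png',f[:,:,::-1])
to(.55,-.05,.3,45)"
```

```text
t: 4.72
position: [0.5499, -0.0529, 0.1076]
orientation: [0.924, 0.0, 0.383, -0.002]
contact_force: [-0.2, -0.2, 0.1]
finger_gap: 0.755
grip_force: 0.0
t: 5.05
position: [0.5502, -0.053, 0.1559]
orientation: [0.924, 0.0, 0.383, -0.002]
contact_force: [1.6, 0.5, 1.6]
finger_gap: 0.756
grip_force: 0.0
from [ 0.5503 -0.053   0.1549] pitch 44.9 n 5 F [-0.8 -0.1 -0.6] t 5.1 j [-0.23 -0.63  2.3   0.26  0.72  1.21]
[0.068, -0.002, -0.068, -0.001, -0.0, -0.0]
[0.068, -0.002, -0.068, -0.001, -0.0, -0.0]
[0.068, -0.002, -0.069, -0.001, -0.0, -0.0]
[0.068, -0.002, -0.069, -0.001, -0.0, -0.0]
[0.068, -0.002, -0.069, -0.001, -0.0, -0.0]
```

View pics/f.png

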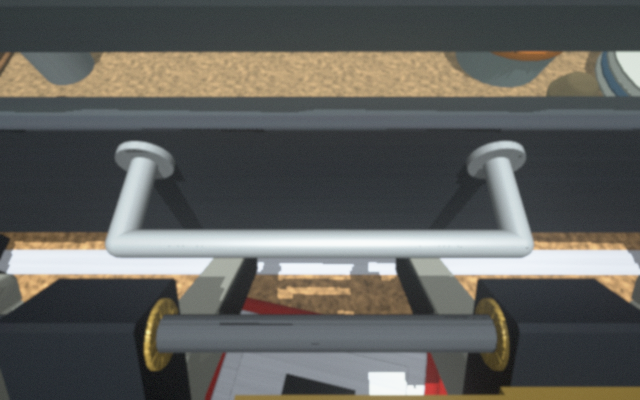

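The bar now spans about (120,243) to (522,241), and the rail's lower edge is near row 233. I'll work out the bar's position from its known length.

```bash
python3 -c "
from h import *
a,b=wray((120,243)),wray((522,241))
for L in (.170,.176,.182):
    s=L/np.linalg.norm(a[1]-b[1]); print(L,np.round(a[0]+s*a[1],4),np.round(b[0]+s*b[1],4))
"
```

```text
0.17 [0.545  0.0345 0.1849] [ 0.5462 -0.1354  0.1849]
0.176 [0.547  0.0376 0.1799] [ 0.5483 -0.1384  0.1799]
0.182 [0.549  0.0407 0.1749] [ 0.5503 -0.1413  0.1749]
```

```bash

python3 -m crank '[[0.044,0,-0.042,0,0,0,70],[0.044,0,-0.042,0,0,0,70],[0.044,0,-0.042,0,0,0,70],[0.044,0,-0.042,0,0,0,70]]'
python3 -m crank '[[0.044,0,-0.044,0,0,0,70],[0.044,0,-0.044,0,0,0,70],[0.044,0,-0.044,0,0,0,70],[0.03,0,-0.03,0,0,0,70],[0,0,0,0,0,0,70]]'
python3 -c "
from h import *
f=grab_frame('wrist');cv2.imwrite('pics/g.png',f[:,:,::-1])
to(.55,-.05,.3,45)"
```

```text
t: 5.43
position: [0.5489, -0.0527, 0.2212]
orientation: [0.926, 0.001, 0.377, -0.003]
contact_force: [-42.3, 1.2, -7.7]
finger_gap: 0.749
grip_force: 17.8
t: 5.85
position: [0.551, -0.0533, 0.2954]
orientation: [0.924, 0.0, 0.381, -0.002]
contact_force: [-13.0, 0.8, -0.9]
finger_gap: 0.753
grip_force: 5.2
from [ 0.5513 -0.0534  0.2947] pitch 45.1 n 1 F [-1.1 -0.4 -0.8] t 5.9 j [-0.24 -0.67  2.09  0.21  0.96  1.28]
[0.009, -0.011, -0.016, -0.003, 0.001, -0.001]
```

View pics/g.png

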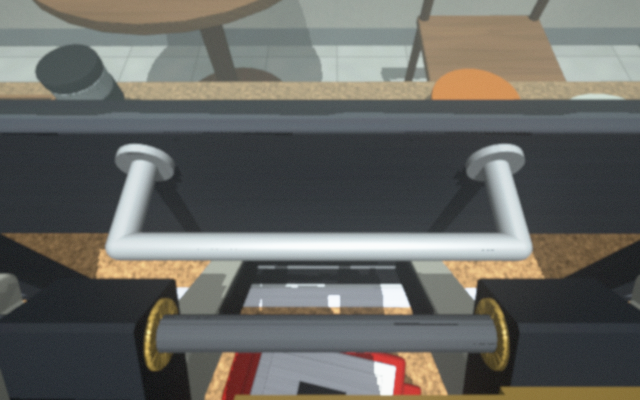

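```bash

python3 -m crank '[[0.014,0,-0.014,0,0,0,70],[0.014,0,-0.014,0,0,0,70],[0,0,0,0,0,0,70],[-0.06,0,-0.06,0,0,0,93],[-0.06,0,-0.06,0,0,0,93]]'
python3 -c "
from h import *
to(.40,-.044,.15,85)"
```

```text
t: 6.32
position: [0.5007, -0.0534, 0.3064]
orientation: [0.924, 0.0, 0.382, -0.003]
contact_force: [-1.0, 0.4, 1.2]
finger_gap: 0.853
grip_force: 0.0
from [ 0.5007 -0.0534  0.3064] pitch 45.1 n 7 F [-1.   0.4  1.2] t 6.32 j [-0.28 -0.8   2.14  0.23  1.05  1.26]
[-0.087, -0.004, 0.019, -0.0, -0.063, 0.0]
[-0.084, -0.004, 0.027, -0.0, -0.063, 0.0]
[-0.081, -0.004, 0.036, -0.0, -0.063, 0.0]
[-0.077, -0.004, 0.044, -0.0, -0.063, 0.0]
[-0.072, -0.004, 0.051, -0.0, -0.063, 0.0]
[-0.067, -0.004, 0.058, -0.0, -0.063, 0.0]
[-0.061, -0.004, 0.064, -0.0, -0.063, 0.0]
```

```bash

python3 -m crank '[[0,0,0,0,-0.063,0,93],[0,0,0,0,-0.063,0,93],[0,0,0,0,0,0,93]]'
python3 -c "
from h import *
to(.40,-.044,.15,85)"
```

```text
t: 6.57
position: [0.5015, -0.0537, 0.3094]
orientation: [0.957, 0.0, 0.289, -0.002]
contact_force: [1.4, -0.7, 0.5]
finger_gap: 0.999
grip_force: 0.0
from [ 0.5015 -0.0537  0.3094] pitch 56.4 n 6 F [ 1.4 -0.7  0.5] t 6.57 j [-0.24 -0.67  2.01  0.14  1.23  1.32]
[-0.096, -0.005, 0.043, -0.0, -0.053, 0.0]
[-0.092, -0.005, 0.05, -0.0, -0.053, 0.0]
[-0.088, -0.005, 0.058, -0.0, -0.053, 0.0]
[-0.082, -0.005, 0.065, -0.0, -0.053, 0.0]
[-0.077, -0.005, 0.072, -0.0, -0.053, 0.0]
[-0.071, -0.005, 0.078, -0.0, -0.053, 0.0]
```

```bash

python3 -m crank '[[-0.096,-0.005,0.043,0,-0.053,0,93],[-0.092,-0.005,0.05,0,-0.053,0,93],[-0.088,-0.005,0.058,0,-0.053,0,93]]'
python3 -m crank '[[-0.082,-0.005,0.065,0,-0.053,0,93],[-0.077,-0.005,0.072,0,-0.053,0,93],[-0.071,-0.005,0.078,0,-0.053,0,93],[0,0,0,0,0,0,93],[0,0,0,0,0,0,93]]'
python3 -c "
from h import *
to(.393,-.044,.018,85)"
```

```text
t: 6.82
position: [0.4497, -0.0488, 0.226]
orientation: [0.986, 0.001, 0.167, -0.002]
contact_force: [0.2, 0.2, -0.1]
finger_gap: 1.0
grip_force: 0.0
t: 7.23
position: [0.3996, -0.0439, 0.1461]
orientation: [0.999, 0.001, 0.044, -0.003]
contact_force: [0.2, 0.3, -0.1]
finger_gap: 1.0
grip_force: 0.0
from [ 0.3996 -0.0439  0.1461] pitch 84.9 n 4 F [ 0.2  0.3 -0.1] t 7.23 j [-0.19 -0.56  2.13  0.02  1.49  1.38]
[-0.015, 0.001, 0.106, -0.001, -0.0, 0.0]
[-0.015, 0.0, 0.106, -0.001, -0.0, 0.0]
[-0.015, 0.0, 0.106, -0.001, -0.0, 0.0]
[-0.015, 0.0, 0.106, -0.001, -0.0, 0.0]
```

```bash

python3 -m crank '[[-0.016,0,0.106,0,0,0,93],[-0.016,0,0.106,0,0,0,93],[-0.016,0,0.106,0,0,0,93],[-0.016,0,0.106,0,0,0,93],[0,0,0,0,0,0,93]]'
python3 -c "
from h import *
to(.46,-.044,.018,75)"
```

```text
t: 7.65
position: [0.3895, -0.0433, 0.0146]
orientation: [0.999, 0.001, 0.043, -0.003]
contact_force: [-1.8, 0.1, -1.7]
finger_gap: 0.998
grip_force: 0.0
from [ 0.3895 -0.0433  0.0146] pitch 85.1 n 2 F [-1.8  0.1 -1.7] t 7.65 j [-0.19 -0.49  2.3   0.02  1.25  1.37]
[0.117, 0.001, 0.004, -0.002, 0.056, 0.0]
[0.117, 0.001, 0.015, -0.002, 0.056, 0.0]
```

```bash

python3 -m crank '[[0.035,0,0.002,0,0.02,0,93],[0.034,0,0.003,0,0.02,0,93],[0.034,0,0.004,0,0.02,0,93],[0.034,0,0.005,0,0.02,0,93],[0.034,0,0.006,0,0.02,0,93]]'
python3 -m crank '[[0.034,0,0.007,0,0.02,0,93],[0.034,0,0.008,0,0.02,0,93],[0.034,0,0.01,0,0.02,0,93],[0,0,0,0,0,0,93]]'
python3 -c "
from h import *
to(.55,-.044,.018,58)"
```

```text
t: 8.07
position: [0.4449, -0.0439, 0.0235]
orientation: [0.992, 0.001, 0.125, -0.002]
contact_force: [-1.2, 0.5, -1.5]
finger_gap: 0.999
grip_force: 0.9
t: 8.4
position: [0.4764, -0.0438, 0.0243]
orientation: [0.985, 0.001, 0.171, -0.002]
contact_force: [-0.8, -0.7, -0.2]
finger_gap: 1.005
grip_force: 0.0
from [ 0.4764 -0.0438  0.0243] pitch 70.3 n 3 F [-0.8 -0.7 -0.2] t 8.4 j [-0.19 -0.45  2.29  0.08  0.97  1.35]
[0.075, 0.0, 0.034, -0.001, 0.045, 0.0]
[0.072, 0.0, 0.039, -0.001, 0.045, 0.0]
[0.069, 0.0, 0.044, -0.001, 0.045, 0.0]
```

```bash

python3 -m crank '[[0.03,0,0.013,0,0.017,0,93],[0.03,0,0.014,0,0.017,0,93],[0.029,0,0.014,0,0.017,0,93],[0.029,0,0.015,0,0.017,0,93]]'
python3 -m crank '[[0.028,0,0.016,0,0.017,0,93],[0.028,0,0.016,0,0.017,0,93],[0.027,0,0.017,0,0.017,0,93],[0.027,0,0.018,0,0.017,0,93],[0,0,0,0,0,0,93]]'
python3 -c "
from h import *
to(.615,-.044,.020,45)
for n in('top','side'):
    f=grab_frame(n); cv2.imwrite(f'pics/{n}2.png',f[:,:,::-1]); m,s=dish(n,f); print(n,s)
a=cv2.imread('pics/top2.png')[80:240,240:420]; b=cv2.imread('pics/side2.png')[150:285,190:350]
cv2.imwrite('pics/p.png',np.hstack([cv2.resize(a,(405,360)),cv2.resize(b,(395,360))]))"
```

```text
t: 8.73
position: [0.5146, -0.0436, 0.0213]
orientation: [0.975, 0.001, 0.222, -0.002]
contact_force: [-4.6, 0.0, 3.6]
finger_gap: 1.004
grip_force: 2.4
t: 9.15
position: [0.5532, -0.0435, 0.0182]
orientation: [0.962, 0.0, 0.274, -0.002]
contact_force: [-0.3, 0.2, -0.2]
finger_gap: 1.0
grip_force: 0.0
from [ 0.5532 -0.0435  0.0182] pitch 58.2 n 3 F [-0.3  0.2 -0.2] t 9.15 j [-0.18 -0.35  2.28  0.16  0.67  1.3 ]
[0.059, 0.001, 0.034, -0.001, 0.049, -0.0]
[0.057, 0.001, 0.039, -0.001, 0.049, -0.0]
[0.053, 0.001, 0.043, -0.001, 0.049, -0.0]
top [293 150  72  26 323]
side [249 182  35  59 328]
```

View pics/p.png

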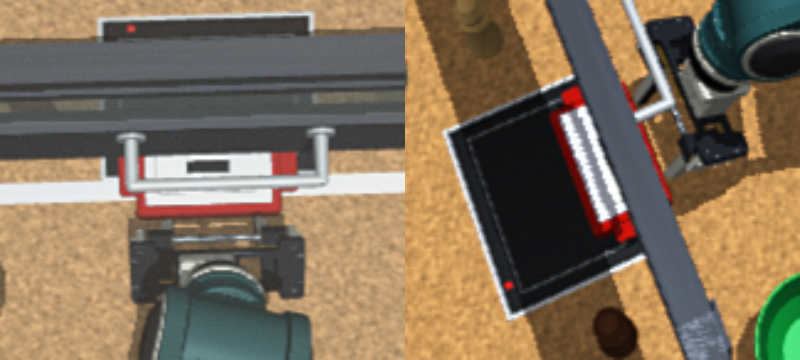

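The pictures show the dish squared up in the opening. Its slot is at crop (208,166) in the top view, and its far edge in the side view is parallel to the plate's.

```bash
python3 -c "
from h import *
print(plane('top',(240+208/2.25-.3,80+166/2.25-.3),.046), plane('top',(240+138/2.25-.3,80+205/2.25-.3),.046),plane('top',(240+280/2.25-.3,80+200/2.25-.3),.046))
s=395/160.
S=lambda u,v:((u-405)/s+190-.3,v/(360/135)+150-.3)
a,b=plane('side',S(557,113),.046),plane('side',S(600,236),.046);print('far rim',a,b,np.degrees(np.arctan2(a[0]-b[0],b[1]-a[1])))
print('plate far',plane('side',S(446,131),0),plane('side',S(510,317),0))"
```

```text
[ 0.6158 -0.0399  0.046 ] [0.5728 0.0417 0.046 ] [ 0.5739 -0.1212  0.046 ]
far rim [ 0.662  -0.1132  0.046 ] [0.6665 0.0519 0.046 ] -1.5612791558116854
plate far [ 0.8093 -0.1697  0.    ] [0.8098 0.0848 0.    ]
```

```bash

python3 -m crank '[[0.03,0,0.015,0,0.022,0,93],[0.029,0,0.016,0,0.022,0,93],[0.028,0,0.017,0,0.022,0,93],[0.028,0,0.018,0,0.022,0,93],[0.027,0,0.019,0,0.022,0,93]]'
python3 -m crank '[[0.025,0,0.021,0,0.022,0,93],[0.018,0,0.015,0,0.015,0,93],[0,0,0,0,0,0,93]]'
python3 -c "
from h import *
to(.648,-.044,.020,42)
f=grab_frame('side'); cv2.imwrite('pics/side3.png',f[:,:,::-1]); m,s=dish('side',f); print(s)"
```

```text
t: 9.67
position: [0.6014, -0.0432, 0.0208]
orientation: [0.935, 0.0, 0.355, -0.002]
contact_force: [-2.3, -0.1, -2.6]
finger_gap: 1.002
grip_force: 1.0
t: 9.92
position: [0.6182, -0.0431, 0.021]
orientation: [0.924, 0.0, 0.381, -0.003]
contact_force: [-0.3, 0.1, -1.0]
finger_gap: 1.001
grip_force: 0.0
from [ 0.6182 -0.0431  0.021 ] pitch 45.2 n 1 F [-0.3  0.1 -1. ] t 9.92 j [-0.17 -0.25  2.28  0.37  0.36  1.11]
[0.068, 0.003, 0.072, -0.003, 0.035, -0.001]
[231 185  49  64 715]
```

```bash

python3 -m crank '[[0.021,0,0.021,0,0.01,0,93],[0.02,0,0.021,0,0.01,0,93],[0.018,0,0.019,0,0.01,0,93],[0,0,0,0,0,0,93],[0,0,0,0,0,0,93]]'
cat > m.py <<'E'
from h import *
f=grab_frame('side'); cv2.imwrite('pics/side4.png',f[:,:,::-1]); hsv=cv2.cvtColor(f,cv2.COLOR_RGB2HSV)
m=(((hsv[...,0]<8)|(hsv[...,0]>172))&(hsv[...,1]>150)&(hsv[...,2]>60)).astype('uint8')
w=((hsv[...,1]<40)&(hsv[...,2]>170)).astype('uint8')
roi=np.zeros_like(m); cv2.fillConvexPoly(roi,np.int32([proj('side',p) for p in [(.63,.075,.04),(.795,.075,.04),(.795,-.16,.04),(.63,-.16,.04)]]),1)
for k,n in ((m,'red'),(w,'lid')):
    r=cv2.minAreaRect(cv2.findNonZero(k&roi)); B=np.array([plane('side',p,.045) for p in cv2.boxPoints(r)]); print(n,(k&roi).sum(),B[:,:2].tolist(),B.mean(0))
E
python3 -c "
from h import *
to(.648,-.044,.020,42)"; python3 m.py
```

```text
t: 10.38
position: [0.6433, -0.043, 0.021]
orientation: [0.915, 0.0, 0.403, -0.003]
contact_force: [0.2, -0.0, -0.3]
finger_gap: 0.998
grip_force: 0.0
from [ 0.6433 -0.043   0.021 ] pitch 42.5 n 1 F [ 0.2 -0.  -0.3] t 10.38 j [-0.17 -0.19  2.25  0.46  0.29  1.02]
[0.008, 0.003, 0.014, -0.003, 0.006, -0.001]
red 721 [[0.7906, -0.1404], [0.6424, -0.1324], [0.6535, 0.0738], [0.7951, 0.0639]] [ 0.7204   -0.033775  0.045   ]
lid 36 [[0.7945, -0.1518], [0.6299, -0.154], [0.6301, 0.0174], [0.7888, 0.0171]] [ 0.710825 -0.067825  0.045   ]
```

```bash

python3 -m crank '[[-0.038,0,-0.042,0,-0.025,0,93],[-0.041,0,-0.04,0,-0.025,0,93],[-0.043,0,-0.038,0,-0.025,0,93],[-0.045,0,-0.035,0,-0.025,0,93],[-0.046,0,-0.033,0,-0.025,0,93]]'
python3 -m crank '[[-0.045,0,-0.033,0,-0.02,0,93],[-0.045,0,-0.033,0,-0.02,0,93],[0,0,0,0,0,0,93]]'
python3 -c "
from h import *
to(.49,-.05,.15,62)
b=grab_frame('side')[150:285,190:350,::-1]
cv2.imwrite('pics/q.png',cv2.resize(b,None,fx=4,fy=4,interpolation=2))"
```

```text
t: 10.85
position: [0.5568, -0.0436, 0.0187]
orientation: [0.951, 0.0, 0.31, -0.002]
contact_force: [0.2, 0.2, -0.3]
finger_gap: 1.002
grip_force: 0.0
t: 11.1
position: [0.5233, -0.0436, 0.0198]
orientation: [0.96, 0.0, 0.281, -0.002]
contact_force: [-0.2, 0.8, 0.2]
finger_gap: 0.996
grip_force: 0.0
from [ 0.5233 -0.0436  0.0198] pitch 57.4 n 4 F [-0.2  0.8  0.2] t 11.1 j [-0.19 -0.45  2.35  0.17  0.69  1.28]
[0.035, 0.005, -0.106, -0.001, -0.013, -0.0]
[0.033, 0.005, -0.107, -0.001, -0.013, -0.0]
[0.031, 0.005, -0.108, -0.001, -0.013, -0.0]
[0.029, 0.005, -0.108, -0.001, -0.013, -0.0]
```

View pics/q.png

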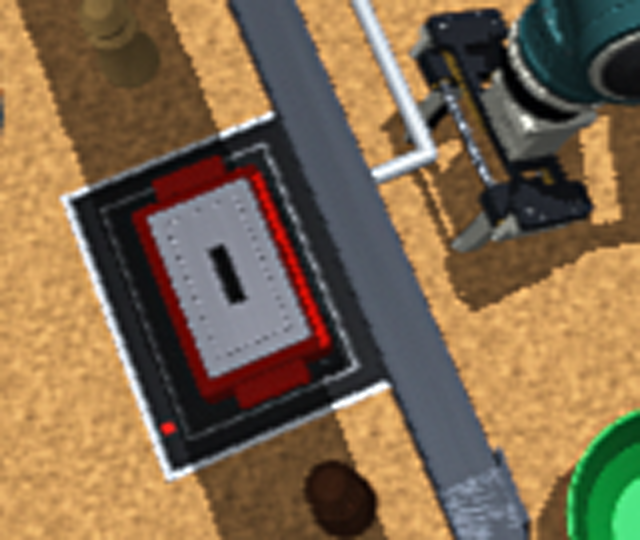

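The dish is square on the plate. Its slot is at crop (227,274), and its rim corners are at (135,217), (205,395), (328,345) and (262,168).

```bash
python3 -c "
from h import *
S=lambda u,v:(u/4+190-.4,v/4+150-.4)
print(plane('side',S(227,274),.046)); C=np.array([plane('side',S(*p),.045) for p in [(135,217),(205,395),(328,345),(262,168)]]);print(C,C.mean(0))
print(plane('side',S(68,197),0),plane('side',S(172,475),0))"
```

```text
[ 0.7075 -0.0375  0.046 ]
[[ 0.7586 -0.1124  0.045 ]
 [ 0.7577  0.0467  0.045 ]
 [ 0.6554  0.0484  0.045 ]
 [ 0.65   -0.1101  0.045 ]] [ 0.705425 -0.03185   0.045   ]
[ 0.8084 -0.1692  0.    ] [0.8085 0.0846 0.    ]
```

```bash

python3 -m crank '[[-0.09,0,-0.06,0,-0.01,0,93],[-0.04,-0.004,-0.06,0,-0.01,0,70],[0.06,0,-0.11,0,0,0,70],[0.06,0,-0.11,0,0,0,70],[0.06,0,-0.11,0,0,0,70]]'
python3 -c "
from h import *
to(.48,-.05,.4,58)"
```

```text
t: 11.57
position: [0.4678, -0.0429, 0.1427]
orientation: [0.964, 0.0, 0.267, -0.002]
contact_force: [0.6, 0.1, 0.8]
finger_gap: 0.777
grip_force: 0.0
from [ 0.4678 -0.0429  0.1427] pitch 59.1 n 8 F [0.6 0.1 0.8] t 11.57 j [-0.22 -0.73  2.29  0.13  1.05  1.31]
[0.059, 0.003, -0.089, -0.0, 0.002, -0.0]
[0.06, 0.003, -0.089, -0.0, 0.002, -0.0]
[0.06, 0.003, -0.089, -0.0, 0.002, -0.0]
[0.06, 0.003, -0.089, -0.0, 0.002, -0.0]
[0.06, 0.003, -0.089, -0.0, 0.002, -0.0]
[0.061, 0.003, -0.089, -0.0, 0.002, -0.0]
[0.061, 0.003, -0.089, -0.0, 0.002, -0.0]
[0.061, 0.003, -0.088, -0.0, 0.002, -0.0]
```

```bash

python3 -m crank '[[0.06,0.003,-0.089,0,0,0,70],[0.06,0.003,-0.089,0,0,0,70],[0.06,0.003,-0.089,0,0,0,70],[0.06,0.003,-0.089,0,0,0,70]]'
python3 -m crank '[[0.06,0.003,-0.089,0,0,0,70],[0.06,0.003,-0.089,0,0,0,70],[0.06,0.003,-0.089,0,0,0,70],[0.06,0.003,-0.089,0,0,0,70],[0,0,0,0,0,0,70]]'
python3 -c "
from h import *
to(.558,-.05,.385,45)
f=grab_frame('wrist');cv2.imwrite('pics/b.png',f[:,:,::-1])
g=f.astype(int); 
# silver bar: bright, unsaturated rows in the image centre
hsv=cv2.cvtColor(f,cv2.COLOR_RGB2HSV); m=((hsv[...,1]<30)&(hsv[...,2]>150)); r=m[:,290:350].mean(1); print([i for i in range(400) if r[i]>.8])
ys=[i for i in range(400) if r[i]>.8]
for y in ys[::6]: print(y,wplane((326,y),0,.546))"
```

```text
t: 11.9
position: [0.4755, -0.047, 0.2715]
orientation: [0.964, 0.0, 0.267, -0.002]
contact_force: [0.4, 0.5, -1.0]
finger_gap: 0.754
grip_force: 0.0
t: 12.32
position: [0.4834, -0.0514, 0.4051]
orientation: [0.963, 0.0, 0.27, -0.001]
contact_force: [0.9, -0.3, 1.2]
finger_gap: 0.756
grip_force: 0.0
from [ 0.4834 -0.0514  0.4051] pitch 58.7 n 3 F [ 0.9 -0.3  1.2] t 12.32 j [-0.24 -0.64  1.83  0.13  1.42  1.35]
[0.059, -0.001, 0.062, -0.001, 0.051, -0.0]
[0.054, -0.001, 0.067, -0.001, 0.051, -0.0]
[0.049, -0.001, 0.071, -0.001, 0.051, -0.0]
[175, 176, 177, 178, 179, 180, 181, 182, 183, 184, 185, 186, 187, 188, 206, 207, 208, 209, 210, 211, 212, 213, 214, 215, 216]
175 [ 0.546  -0.0505  0.3441]
181 [ 0.546  -0.0505  0.3304]
187 [ 0.546  -0.0504  0.3151]
210 [ 0.546  -0.0502  0.2368]
216 [ 0.546  -0.0501  0.2089]
```

```bash

python3 -m crank '[[0.059,0,0.062,0,0.051,0,70],[0.054,0,0.067,0,0.051,0,70],[0.049,0,0.071,0,0.051,0,70],[0,0,0,0,0,0,70]]'
python3 -m crank '[[-0.03,0,0.03,0,0,0,70],[-0.03,0,0.03,0,0,0,70],[-0.03,0,0.03,0,0,0,70],[-0.03,0,0.03,0,0,0,70],[-0.03,0,0.03,0,0,0,70]]'
python3 -c "
from h import *
to(.558,-.05,.106,45)"
```

```text
t: 12.7
position: [0.5581, -0.0508, 0.3723]
orientation: [0.925, -0.0, 0.379, -0.003]
contact_force: [-0.5, 0.0, -2.5]
finger_gap: 0.757
grip_force: 0.0
t: 13.12
position: [0.5565, -0.0507, 0.3146]
orientation: [0.924, 0.0, 0.381, -0.002]
contact_force: [11.3, -0.4, 5.9]
finger_gap: 0.75
grip_force: 5.9
from [ 0.5565 -0.0507  0.3146] pitch 45.2 n 6 F [11.3 -0.4  5.9] t 13.12 j [-0.22 -0.65  2.05  0.19  0.98  1.3 ]
[-0.081, 0.0, 0.083, -0.0, 0.0, -0.0]
[-0.081, -0.0, 0.083, -0.0, 0.0, -0.0]
[-0.081, -0.0, 0.083, -0.0, 0.0, -0.0]
[-0.081, -0.0, 0.083, -0.0, 0.0, -0.0]
[-0.081, -0.0, 0.083, -0.0, 0.0, -0.0]
[-0.081, -0.0, 0.083, -0.0, 0.0, -0.0]
```

```bash

python3 -m crank '[[-0.035,0,0.035,0,0,0,70],[-0.035,0,0.035,0,0,0,70],[-0.035,0,0.035,0,0,0,70],[-0.035,0,0.035,0,0,0,70],[-0.035,0,0.035,0,0,0,70]]'
python3 -m crank '[[-0.035,0,0.036,0,0,0,70],[-0.035,0,0.036,0,0,0,70],[-0.035,0,0.036,0,0,0,70],[-0.035,0,0.036,0,0,0,70],[-0.02,0,0.02,0,0,0,70]]'
python3 -m crank '[[-0.02,0,0.02,0,0,0,70],[-0.02,0,0.02,0,0,0,70],[0,0,0,0,0,0,70],[0,0,0,0,0,0,70]]'
python3 -c "
from h import *
to(.558,-.05,.106,45)"
```

```text
t: 13.53
position: [0.5564, -0.0506, 0.2409]
orientation: [0.924, 0.0, 0.382, -0.002]
contact_force: [16.7, -2.5, 5.7]
finger_gap: 0.753
grip_force: 7.5
t: 13.95
position: [0.5561, -0.0503, 0.1703]
orientation: [0.925, 0.0, 0.38, -0.002]
contact_force: [9.0, -2.6, 4.5]
finger_gap: 0.757
grip_force: 4.8
t: 14.28
position: [0.5555, -0.0498, 0.1532]
orientation: [0.925, 0.0, 0.379, -0.002]
contact_force: [0.3, 0.5, -0.5]
finger_gap: 0.756
grip_force: 0.0
from [ 0.5555 -0.0498  0.1532] pitch 45.4 n 2 F [ 0.3  0.5 -0.5] t 14.28 j [-0.22 -0.61  2.28  0.24  0.71  1.23]
[-0.052, 0.001, 0.059, -0.001, 0.002, -0.0]
[-0.052, 0.0, 0.059, -0.001, 0.002, -0.0]
```

```bash

python3 -m crank '[[-0.018,0,0.02,0,0,0,70],[-0.018,0,0.02,0,0,0,70],[-0.018,0,0.02,0,0,0,70],[-0.018,0,0.02,0,0,0,70]]'
python3 -m crank '[[-0.012,0,0.014,0,0,0,70],[-0.008,0,0.008,0,0,0,70],[0,0,0,0,0,0,70]]'
python3 -m crank '[[-0.008,0,0.008,0,0,0,70],[-0.008,0,0.008,0,0,0,70],[0,0,0,0,0,0,70]]'
python3 -c "
from h import *
to(.558,-.05,.1,45)"
```

```text
t: 14.62
position: [0.5579, -0.0498, 0.1225]
orientation: [0.925, 0.0, 0.381, -0.002]
contact_force: [0.4, 0.2, 6.1]
finger_gap: 0.753
grip_force: 2.2
t: 14.87
position: [0.5578, -0.0497, 0.1124]
orientation: [0.925, 0.0, 0.38, -0.002]
contact_force: [4.0, -0.1, 0.7]
finger_gap: 0.753
grip_force: 1.5
t: 15.12
position: [0.558, -0.0497, 0.1061]
orientation: [0.925, 0.0, 0.38, -0.002]
contact_force: [6.3, -0.5, 1.2]
finger_gap: 0.755
grip_force: 2.5
from [ 0.558  -0.0497  0.1061] pitch 45.3 n 1 F [ 6.3 -0.5  1.2] t 15.12 j [-0.22 -0.55  2.33  0.28  0.61  1.19]
[-0.014, 0.001, 0.014, -0.003, 0.004, -0.001]
```

```bash

python3 -m crank '[[-0.008,0,0.008,0,0,0,70],[-0.006,0,0.006,0,0,0,70],[0,0,0,0,0,0,70]]'
python3 -m crank '[[-0.008,0,0.008,0,0,0,70],[0,0,0,0,0,0,70],[0,0,0,0,0,0,70]]'
python3 -m crank '[[-0.008,0,0.008,0,0,0,70],[0,0,0,0,0,0,70],[0,0,0,0,0,0,70]]'

```

```text
t: 15.37
position: [0.559, -0.0499, 0.1022]
orientation: [0.924, 0.0, 0.382, -0.002]
contact_force: [9.9, -0.1, 7.3]
finger_gap: 0.753
grip_force: 6.0
t: 15.62
position: [0.5601, -0.0502, 0.101]
orientation: [0.924, -0.0, 0.384, -0.002]
contact_force: [14.9, -0.8, 14.2]
finger_gap: 0.755
grip_force: 9.9
t: 15.87
position: [0.5612, -0.0505, 0.0998]
orientation: [0.923, -0.0, 0.385, -0.001]
contact_force: [17.5, -0.6, 20.8]
finger_gap: 0.754
grip_force: 13.6
```

The force climbs steadily at tip z of about 0.10, so the sash is on its bottom stop. I'll back away and check.

```bash

python3 -m crank '[[0.03,0,-0.03,0,0,0,70],[0.06,0,-0.06,0,0,0,70],[0.04,0,-0.1,0,-0.02,0,70],[0,0,-0.12,0,-0.03,0,70],[0,0,-0.12,0,-0.03,0,70]]'
python3 -m crank '[[0,0,0,0,-0.04,0,70],[0,0,0,0,0,0,70],[0,0,0,0,0,0,70]]'
python3 -c "
from h import *
s=telemetry.observe();print(s['position'],s['contact_force'])
f=grab_frame('wrist');hsv=cv2.cvtColor(f,cv2.COLOR_RGB2HSV); m=((hsv[...,1]<30)&(hsv[...,2]>150)); 
r=m[:,290:350].mean(1);ys=[i for i in range(400) if r[i]>.8];print(ys)
for y in ys[::4]: print(y,wplane((326,y),0,.546))
f=grab_frame('side');b=f[150:285,190:350,::-1];cv2.imwrite('pics/z.png',cv2.resize(b,None,fx=4,fy=4,interpolation=2))
"
```

```text
t: 16.28
position: [0.4958, -0.05, 0.2152]
orientation: [0.948, 0.0, 0.319, -0.002]
contact_force: [1.2, 0.3, 0.1]
finger_gap: 0.756
grip_force: 0.0
t: 16.53
position: [0.4979, -0.0501, 0.2143]
orientation: [0.957, 0.001, 0.291, -0.003]
contact_force: [-0.3, 0.1, -0.3]
finger_gap: 0.751
grip_force: 0.0
[ 0.49787088 -0.05006978  0.21428379] [-0.28477344  0.14832707 -0.33734312]
[86, 103, 104, 105, 106, 107, 108, 109, 110, 111, 112, 113, 114, 115, 116, 121, 122, 123, 124, 125, 126, 127, 202, 203, 204, 205, 216, 217, 218, 219, 220, 221, 222, 223, 224, 225, 226]
86 [ 0.546  -0.0496  0.2862]
106 [ 0.546  -0.0496  0.2735]
110 [ 0.546  -0.0495  0.2706]
114 [ 0.546  -0.0495  0.2677]
122 [ 0.546  -0.0495  0.2614]
126 [ 0.546  -0.0495  0.2581]
204 [ 0.546 -0.049  0.144]
218 [ 0.546  -0.0488  0.1037]
222 [ 0.546  -0.0488  0.0899]
226 [ 0.546  -0.0487  0.0749]
```

View pics/z.png

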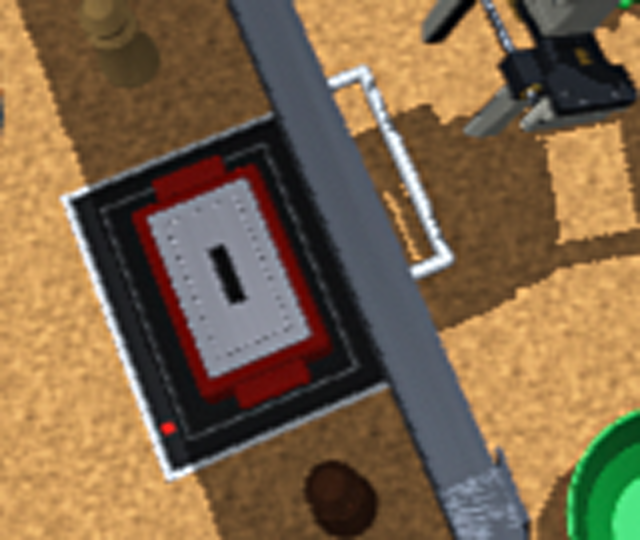

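The picture shows the dish unmoved, with its slot still at (227,274), and the bar down at (365,72) to (447,258). The bar's height of about 0.093 m means the sash is shut, and the arm is clear.

```bash
python3 -c "
from rig import bot
print(bot.hand_in())"
```

```text
the job is handed in; nothing more can be done
None
```

The job is handed in: the dish stands square on the warming plate, about 2 mm (x) and 8 mm (y) off centre, the sash is shut, and the arm is clear; no verdict came back, and I didn't re-measure the bowl, bottle and mills at the end.

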